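Clear the sampling bench: scoops, jar lids and the filled jar each to its own tray

TASK

Tidy up after sampling: lay both loose jar lids flat in the lid tray, side by side, and stand the loose filled jar in the empty bay of the jar carrier, keeping it upright all the way. Put the wide scoop in the scoop tray first, and only then stand the deep scoop inside it, with its handle turned about a quarter turn or more away from the wide scoop's handle so that the two clear each other. Leave everything released and at rest.

Things in the scene. Friction and masses are not known exactly. Their poses are not given: they have to be found in the camera images.
- wide_scoop: Wide shallow steel scoop, loose, upright, 0.16 kg. Cup 66 mm outside, 60 inside, 30 high, floor 3 thick. Origin: centre of the cup's underside; z up. Its 8 mm bar handle leaves the rim along +x, rises to 44 mm above the base 52 mm from the cup's axis and ends 110 mm out, 48 up (bar centres). Starts with the handle roughly towards the robot. Grip across the cup.
- deep_scoop: Narrow deep steel scoop, loose, upright, 0.10 kg. Cup 42 mm outside, 44 high. Origin: centre of its underside; z up. Straight 8 mm bar handle along +x, 39.5 mm up, to 85 mm from the axis; starts roughly towards the robot. Nested, it stands on the wide scoop's floor, 9 mm clear all round, its top 17 mm above that rim: grip across it there, fingers do not fit below. Handles on one side clash.
- deep_handle_end (a point): The free end of the deep scoop's handle (85 mm from its cup's axis, 39.5 mm above its base).
- lid_a: Loose brass-coloured jar lid, a flat disc 54 mm in diameter and 16 mm high, lying on the bench, about 0.03 kg. Origin: centre of its underside, z up. The two lids are alike; either may take either half of the lid tray.
- lid_b: The second loose jar lid, the same as the first: 54 mm in diameter, 16 mm high. Origin: centre of its underside, z up.
- jar: Filled glass jar with brass-coloured lid, loose, standing alone on the bench on the robot's side of the trays: 56 mm in diameter, 78 high, about 0.22 kg. Origin: centre of its underside, z up. Grip across its upper part from above. (The jars at the far edge and the one in the carrier are fixed.)
- scoop_tray: Square bright steel tray for the scoops, fixed, 110 x 110 mm outside, 100 x 100 inside; floor 3 mm thick, lip 8 mm above the bench. Origin: centre of its underside, on the bench; z up. The wide scoop's cup stands on its floor near the middle; the handle may overhang the lip in any direction.
- lid_tray: Grey plastic shallow rectangular tray for jar lids, fixed, 110 mm along its x and 160 along its y outside, 100 x 150 inside; floor 3 mm thick, lip 9 mm above the bench. Origin: centre of its underside; z up. Two lids lie side by side along its y, for example 36 mm either side of the middle.
- jar_carrier: Grey plastic open carrier, fixed, two bays side by side along its y; 90 mm along x, 172 along y outside, walls 34 high and 5 thick, floor 5 thick. Origin: centre of its underside; z up. The bay at +y already holds a jar like the loose one; the empty bay, 80 x 78 mm inside, is centred 42 mm from the origin towards -y.
Not all that is in view belongs to the job. Leave any green look-alike of the wide_scoop alone.

How it is judged:
On the way, in this order (a step that is already met when the one before it is completed fails the run):
1. the wide scoop stands in the scoop tray (x of wide_scoop in the frame of scoop_tray between -0.022 and 0.022 m and y of wide_scoop in the frame of scoop_tray between -0.022 and 0.022 m and z of wide_scoop in the frame of scoop_tray between -0.003 and 0.007 m and linear speed of wide_scoop below 0.02 m/s and angle between wide_scoop's own z axis and vertical below 0.12 rad), for 0.2 s.
2. the deep scoop stands inside the wide one, its handle turned away (horizontal distance between deep_scoop and wide_scoop below 0.013 m and z of deep_scoop in the frame of wide_scoop between -0.001 and 0.007 m and x of deep_handle_end in the frame of wide_scoop below 0.03 m and linear speed of deep_scoop below 0.02 m/s and angle between deep_scoop's own z axis and vertical below 0.12 rad), for 0.2 s.
At the end, for the whole second after the job is handed in: Wide scoop on the scoop tray floor within 22 mm of its middle each way; deep scoop on its floor (axes within 13 mm), handle end under 30 mm along wide scoop +x; lids flat on the lid tray floor; jar on the empty bay floor within 15 mm of its middle; all tilted under 0.12 rad, below 20 mm/s (all of step 1 and all of step 2 and x of lid_a in the frame of lid_tray between -0.027 and 0.027 m and y of lid_a in the frame of lid_tray between -0.052 and 0.052 m and z of lid_a in the frame of lid_tray between -0.003 and 0.007 m and linear speed of each of lid_a, lid_b, jar below 0.02 m/s and angle between each of lid_a, lid_b, jar's own z axis and vertical below 0.12 rad and x of lid_b in the frame of lid_tray between -0.027 and 0.027 m and y of lid_b in the frame of lid_tray between -0.052 and 0.052 m and z of lid_b in the frame of lid_tray between -0.003 and 0.007 m and x of jar in the frame of jar_carrier between -0.015 and 0.015 m and y of jar in the frame of jar_carrier between -0.057 and -0.027 m and z of jar in the frame of jar_carrier between -0.003 and 0.009 m); the robot touches nothing.
It fails at once if the filled jar is tipped by more than 0.5 rad (angle between jar's own z axis and vertical above 0.5 rad).
It also fails if it takes over 122 s, if anything falls off the work surface, if the arm or the gripper's body presses on something with over 40 N, if the wrist force passes 120 N, or if a joint passes its speed limit or range.

ROBOT

A 7-joint arm with a two-finger parallel gripper is mounted at the origin on the work surface. World frame = base frame: x ahead of the robot, y to its left, z up, the work surface at z = 0. Lengths are in m, angles in rad, forces in N, time in s.
With the tool pointing down it reaches from about 0.4 to 0.85 m from the base axis. Payload 10.4 kg.
Tool frame: the origin (TCP) lies at the very end of the fingers, on their centre line; the grasp point (between the pads) lies 19 mm behind it (r.pinch_z is the distance from the TCP to the grasp point, in m); z points along the fingers, y is the line along which they close (so a half turn about z gives the same grasp; the last joint's range is limited). The gripper opens to 87 mm and grips with 3 to 60 N. Pads are 19 mm wide; open, the fingers measure 117 mm over their backs; the gripper's body (75 mm by 190 mm) begins 51 mm behind the grasp point.
Start: joints at [1.158, 0.332, -0.065, 1.46, 0.022, 1.35, -0.088], TCP at [0.238, -0.578, 0.201] pointing down, gripper open.
Joint ranges: [-2.6, 2.6], [-0.5, 2.12], [-1.47, 1.34], [0.16, 2.42], [-1.27, 4.41], [0.06, 2.06], [-2.6, 2.6]. Speed limits (rad/s): [2.22, 2.22, 2.79, 2.79, 3.14, 3.14, 3.14].

INTERFACE

Orientations are given as a unit quaternion [x, y, z, w].
In Python, from bench import r, camera gives the robot as it stands. The module is installed in compiled form; this text tells all that it offers.
- The arm moves only by the shell command python3 -m pendant 'ROWS' [FORCE]. ROWS is JSON, a list of rows, each an object with "dp": the shift along the tool's x, y, z as a fraction of full scale, a list of three; "rotation": the turn, a rotation vector about the tool's x, y, z as a fraction of full scale, a list of three; "jaw": the opening, from 0 (shut) to 1 (fully open). A call has 1 to 8 rows; each row is the pose to reach, as a shift and turn from the pose commanded when the call began, along the tool's axes at that moment, turning the shorter way round; what a row does not reach only later rows make up. Full scale, the value 1, is 0.15 m for a shift and 2 pi rad for a turn. A row lasts 1/8 s, in which the tool goes at most 62.5 mm and 10.7 degrees, less where a joint would pass 70% of its speed; a pose out of reach is approached as far as the arm can. A call with a number of a shift or a turn outside -1 to 1 is refused whole. A call with a gripper value outside its range is refused whole. The fingers move at their own pace and stop on an object; FORCE is the grip in N (left out, the last holds). Time passes only in rows, so rows that repeat a pose let the fingers close. It gives the time, the measured TCP pose, the force, the opening and the grip force at its end, in the units of the state.
- r.read_state(): the state, without advancing time (a new reading comes with each control period).
- camera(name): name is "side" or "top" or "wrist"; returns a dict with "image" (480x640x3 uint8, red, green, blue), "z_map" (480x640 float32, m along the optical axis (not along the pixel's ray), 0 where there is no reading), "mtx" (3x3 intrinsics, pixels), "T" (4x4, takes a point from camera to world coordinates). Camera axes: x right, y down, z forward; pixel columns grow to the right and rows downward; lengths in m; the calibration is good to about 2 mm. A picture is of the moment at which its call begins.
- r.close_job(): hands the job in; it is judged then, once.
The state is a dict: "time": time; "joint_positions": joint angles; "joint_vel": joint speeds; "joint_torque": joint torques, N m; "ee_pos": TCP position; "eef_rot": TCP orientation; "ft_force": force on the tool from outside, world axes, zero at the start; "torque": the same for the moment, N m; "width": finger opening in m; "grip_force": force on a finger pad.
Only numpy, scipy, OpenCV 4.12 (cv2) and the standard library are available. Lean on these libraries where they do the work, as an engineer would, in place of code of your own. Each camera call takes 0.05 s, during which the arm holds its last target. There are 200 camera calls.

## Working session

There is one attempt and no reset: what is moved stays moved. The work goes in short steps, Python scripts to look and compute and a shell command to move; the robot and the scene stay as the last step left them, time stands still between calls to the robot, and variables do not carry over. Pictures are saved under pics/ and viewed, at most 14 in all, crops included, and the job is handed in when it is done.

```bash
mkdir -p pics
python3 - <<'E'
from bench import r,camera
import cv2
print(r.read_state())
for n in("top","side"):
    c=camera(n);cv2.imwrite(f"pics/{n}0.png",c["image"][:,:,::-1]);print(n,c["mtx"],c["T"])
E
```

```text
{'time': 0.0, 'joint_positions': array([ 1.15836568,  0.33286419, -0.06467738,  1.46095137,  0.0216096 ,
        1.34986418, -0.0885238 ]), 'joint_vel': array([-0.00043329,  0.0003582 , -0.00120575, -0.00123457, -0.00058964,
       -0.00195882, -0.00075762]), 'joint_torque': array([-1.99937790e-04, -6.23272634e+01,  2.39177572e-02, -3.89900208e+01,
       -6.15097792e-02,  3.98573920e-02,  1.07886663e-04]), 'ee_pos': array([ 0.23734204, -0.57773846,  0.19995389]), 'eef_rot': array([ 9.81065955e-01,  1.93672683e-01, -1.74022954e-04, -6.73626092e-04]), 'ft_force': array([ 0.63039653, -0.34847473, -0.06450498]), 'torque': array([-0.01256811, -0.02305825, -0.01513958]), 'grip_force': 0.0, 'width': 0.0872367556908152}
top [[483.85399398   0.         324.88851823]
 [  0.         483.85399398 245.21569873]
 [  0.           0.           1.        ]] [[-0.02044109 -0.99037402  0.13689943  0.28836953]
 [-0.99963226  0.02268575  0.01485616 -0.00897409]
 [-0.01781882 -0.13654541 -0.99047354  1.20428715]
 [ 0.          0.          0.          1.        ]]
side [[579.69509748   0.         328.0113306 ]
 [  0.         579.69509748 248.49151158]
 [  0.           0.           1.        ]] [[-0.99096913 -0.08047178  0.10725893  0.31578065]
 [-0.13321969  0.4998521  -0.85580395  1.16230959]
 [ 0.01525447 -0.86236429 -0.50605842  0.73434206]
 [ 0.          0.          0.          1.        ]]
```

View pics/top0.png

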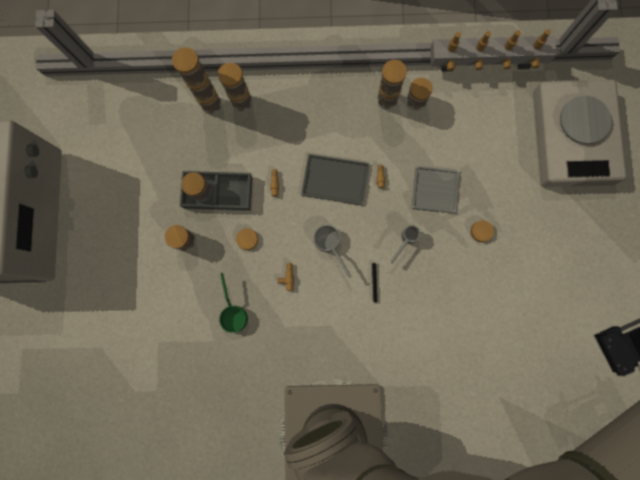

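View pics/side0.png

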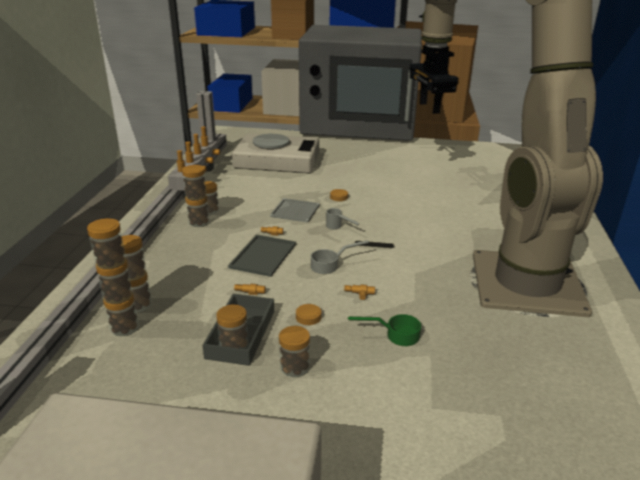

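The top view shows the jar at (177,237), lids at (247,239) and (482,231), the wide scoop at (328,239) and the deep scoop at (411,234). The lid tray is at (336,180), the scoop tray at (437,190) and the carrier at (216,190), with its empty bay on the right. The green look-alike is at (233,319). Next I'll build an orthographic height map.

```bash
cat > h.py <<'E'
import numpy as np,cv2
from bench import r,camera
def cloud(n):
    c=camera(n);z=c["z_map"];v,u=np.mgrid[:480,:640];K=c["mtx"]
    P=np.stack([(u-K[0,2])*z/K[0,0],(v-K[1,2])*z/K[1,1],z],-1)@c["T"][:3,:3].T+c["T"][:3,3]
    P[z==0]=np.nan
    return P,c["image"],c
def proj(c,p):
    q=c["T"][:3,:3].T@(np.array(p)-c["T"][:3,3]);return (c["mtx"]@q/q[2])[:2]
E
python3 - <<'E'
from h import *
P,im,c=cloud("top")
f=im.copy()
crop=slice(140,340),slice(150,520)
h=P[crop][...,2]; print(np.nanpercentile(h,[5,50,95]))
hv=cv2.applyColorMap(np.uint8(np.clip(np.nan_to_num(h)*2500+20,0,255)),cv2.COLORMAP_JET)
a=cv2.resize(np.vstack([f[crop][:,:,::-1]]),None,fx=2.1,fy=1.5*1.0) if 0 else cv2.resize(f[crop][:,:,::-1],(555,300))
b=cv2.resize(hv,(555,300),interpolation=cv2.INTER_NEAREST)
cv2.imwrite("pics/h.png",np.vstack([a,b]))
m=np.zeros(h.shape,np.uint8)
for lo in (0.006,0.012):
    m=((P[...,2]>lo)&(P[...,2]<0.2)).astype(np.uint8);m[:140]=0;m[340:]=0;m[:,:150]=0;m[:,520:]=0
    n,l,s,ce=cv2.connectedComponentsWithStats(m)
    for i in range(1,n):
        if s[i,4]<25: continue
        q=P[l==i]; (cx,cy),(w,hh),an=cv2.minAreaRect(np.float32(q[:,:2]))
        print(lo,s[i].tolist(),"rect",np.round([cx,cy,w,hh],4),round(an,1),"mean",q.mean(0).round(4),"zmax",np.percentile(q[:,2],[50,95]).round(4))
E
```

```text
[-0.0040662   0.00012546  0.01451084]
0.006 [302, 154, 68, 32, 226] rect [ 0.6367 -0.0218  0.1599  0.0844] 79.6 mean [ 0.6623 -0.0172  0.0086] zmax [0.0083 0.0122]
0.006 [376, 165, 9, 23, 168] rect [ 0.6271 -0.1339  0.0206  0.0579] 89.3 mean [ 0.6242 -0.1337  0.0157] zmax [0.0159 0.0219]
0.006 [414, 166, 45, 47, 195] rect [ 0.5909 -0.2716  0.1108  0.11  ] 81.8 mean [ 0.606  -0.2929  0.0086] zmax [0.0082 0.0117]
0.006 [270, 168, 9, 29, 191] rect [0.6193 0.1338 0.0209 0.0739] 86.1 mean [0.6135 0.1344 0.0155] zmax [0.0154 0.0211]
0.006 [179, 171, 73, 40, 1646] rect [0.5974 0.2816 0.1741 0.0926] 86.7 mean [0.5952 0.2915 0.0414] zmax [0.0326 0.0843]
0.006 [411, 181, 32, 30, 100] rect [ 0.5731 -0.2525  0.0777  0.0699] 82.0 mean [ 0.5587 -0.2352  0.0087] zmax [0.0086 0.0114]
0.006 [361, 184, 5, 18, 37] rect [ 0.5858 -0.0902  0.007   0.0441] 78.9 mean [ 0.5851 -0.0907  0.0093] zmax [0.0092 0.0127]
0.006 [301, 187, 62, 18, 143] rect [ 0.5785 -0.0106  0.158   0.022 ] 78.7 mean [ 0.5739 -0.0033  0.009 ] zmax [0.0087 0.0126]
0.006 [471, 220, 23, 22, 384] rect [ 0.4802 -0.3809  0.0532  0.0529] 48
[... 1422 characters left out ...]
14] rect [0.4733 0.3614 0.0553 0.0551] 53.7 mean [0.4707 0.3562 0.0671] zmax [0.0765 0.0806]
0.012 [313, 225, 38, 53, 259] rect [ 0.4326 -0.0033  0.1422  0.0648] 13.4 mean [ 0.4436 -0.009   0.0345] zmax [0.0303 0.0514]
0.012 [390, 225, 30, 39, 221] rect [ 0.4514 -0.1775  0.0398  0.1072] 42.3 mean [ 0.4557 -0.1882  0.0371] zmax [0.0412 0.045 ]
0.012 [236, 228, 21, 22, 346] rect [0.4744 0.2049 0.0537 0.0507] 1.5 mean [0.4735 0.2056 0.0161] zmax [0.016  0.0196]
0.012 [277, 263, 17, 28, 206] rect [0.3774 0.1087 0.0398 0.0668] 88.6 mean [0.3732 0.1027 0.0164] zmax [0.0162 0.0206]
0.012 [219, 273, 28, 60, 287] rect [0.3152 0.2338 0.0646 0.1398] 86.7 mean [0.3052 0.2431 0.0336] zmax [0.0302 0.0507]
```

View pics/h.png

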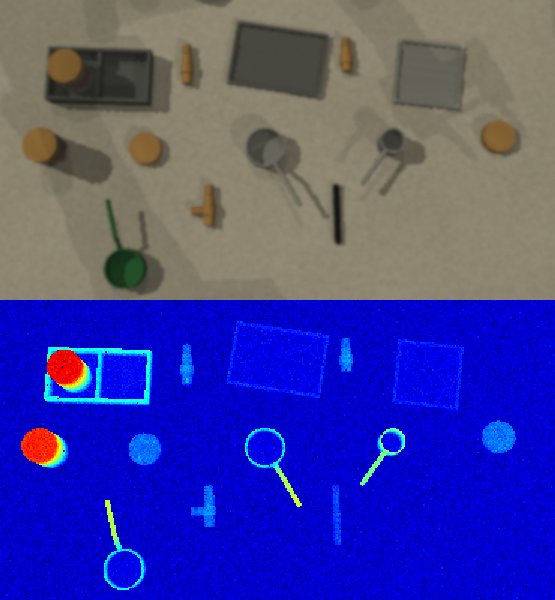

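```bash
cat > m.py <<'E'
from h import *
from scipy.optimize import least_squares
Ps=[cloud("top")[0] for _ in range(4)]
def pts(u0,v0,u1,v1,lo,hi):
    o=[]
    for P in Ps:
        q=P[v0:v1,u0:u1].reshape(-1,3);o.append(q[(q[:,2]>lo)&(q[:,2]<hi)])
    return np.vstack(o)
def disc(q): (x,y),R=cv2.minEnclosingCircle(np.float32(q[:,:2]));return np.round([*q[:,:2].mean(0),x,y,R],4)
def circ(q,R):
    s=least_squares(lambda p:np.hypot(q[:,0]-p[0],q[:,1]-p[1])-R,np.median(q[:,:2],0),loss="soft_l1",f_scale=.002);return s.x.round(4)
def cup(box,lo,hi,R,H):
    q=pts(*box,lo,hi);
    for _ in range(2):
        c=circ(q,R);q=q[abs(np.hypot(*(q[:,:2]-c).T)-R)<.006]
    g=pts(*box,H,.07);g=g[np.hypot(*(g[:,:2]-c).T)>R+.012]
    d=(g[:,:2]-c).mean(0);return c,np.degrees(np.arctan2(d[1],d[0])).round(1),np.hypot(*(g[:,:2]-c).T).max().round(4),q[:,2].mean().round(4)
def rect(box,lo,hi):
    q=pts(*box,lo,hi);(x,y),(w,h),a=cv2.minAreaRect(np.float32(q[:,:2]));return np.round([x,y,w,h,a],4)
E
python3 - <<'E'
from m import *
print("lidA",disc(pts(236,226,260,252,.012,.03)),"lidB",disc(pts(470,218,496,244,.012,.03)))
print("jar",disc(pts(160,220,200,255,.073,.09)))
print("wide",cup((308,220,375,290),.024,.034,.0315,.036));print("deep",cup((388,220,425,270),.040,.050,.0195,.033))
print("lidtray",rect((298,150,372,208),.0065,.013));print("scooptray",rect((408,162,464,218),.0065,.013));print("carrier",rect((176,168,256,214),.028,.037))
E
```

```text
lidA [0.4735 0.2056 0.4739 0.2054 0.0274] lidB [ 0.4799 -0.3808  0.4802 -0.3809  0.0275]
jar [0.4734 0.3618 0.4747 0.3623 0.0291]
wide (array([0.4693, 0.0055]), np.float64(-151.6), np.float64(0.1127), np.float64(0.0288))
deep (array([ 0.4534, -0.1684]), np.float64(-90.8), np.float64(0.0598), np.float64(0.0435))
lidtray [ 6.21500e-01 -1.99000e-02  1.68000e-01  1.37100e-01  8.49028e+01]
scooptray [ 0.5931 -0.2707  0.1287  0.1383 89.1953]
carrier [ 0.5979  0.2818  0.1744  0.0924 86.9132]
```

```bash
cat >> m.py <<'E'
def box(b,lo,hi,L,W,T,guess):  # L along x, W along y outer; lip thickness T
    q=pts(*b,lo,hi)[:,:2]
    def f(p):
        c,s=np.cos(p[2]),np.sin(p[2]);d=(q-p[:2])@np.array([[c,-s],[s,c]])
        a=abs(d)-np.array([L-T,W-T])/2
        return np.where((a>0).any(1),np.hypot(*np.maximum(a,0).T),a.max(1))
    s=least_squares(f,guess,loss="soft_l1",f_scale=.002);return s.x.round(4),np.median(abs(s.fun)).round(4)
def cup2(b,c,R,H,far):
    q=pts(*b,H-.006,H+.006)
    for k in (.012,.006,.004):
        g=q[abs(np.hypot(*(q[:,:2]-c).T)-R)<k];c=circ(g,R)
    g=pts(*b,H-.012,.07);rr=np.hypot(*(g[:,:2]-c).T);g=g[(rr>R+.012)&(rr<far)]
    d=np.median(g[:,:2]-c,0);return c,np.degrees(np.arctan2(d[1],d[0])).round(1),len(g)
E
python3 - <<'E'
from m import *
c=Ps[0][225:244,402:420];q=c[c[...,2]>.03];print(q.mean(0))
print("wide",cup2((308,220,375,290),[.469,.0055],.0315,.03,.115));print("deep",cup2((388,222,422,268),[.472,-.202],.0195,.044,.09))
print("lidtray",box((298,150,372,208),.0065,.013,.11,.16,.005,[.607,-.016,-.14]));print("scooptray",box((408,162,464,218),.0065,.013,.11,.11,.005,[.591,-.2716,-.1]));print("carrier",box((176,168,256,214),.028,.037,.09,.172,.005,[.597,.2816,-.05]))
E
```

```text
[ 0.47086063 -0.19964858  0.04093299]
wide (array([0.4695, 0.0055]), np.float64(-152.0), 381)
deep (array([ 0.473 , -0.2009]), np.float64(142.7), 305)
lidtray (array([ 0.6233, -0.0192, -0.1843]), np.float64(0.0018))
scooptray (array([ 0.591 , -0.2713, -0.137 ]), np.float64(0.0019))
carrier (array([ 0.5975,  0.2812, -0.0598]), np.float64(0.0018))
```

Run:
```python
from m import *
c=camera("top");im=c["image"].copy()
im=cv2.resize(im[140:260,150:500],None,fx=2.2,fy=2.2,interpolation=cv2.INTER_CUBIC)
def dr(pts3,col):
    p=np.array([(proj(c,x)-[149.5,139.5])*2.2-.5 for x in pts3]);cv2.polylines(im,[np.int32(p.round())],True,col,1)
for x,y,a,L,W,z in((.6233,-.0192,-.1843,.11,.16,.009),(.591,-.2713,-.137,.11,.11,.008),(.5975,.2812,-.0598,.09,.172,.034)):
    R=np.array([[np.cos(a),-np.sin(a)],[np.sin(a),np.cos(a)]])
    dr([[*(R@[i*L/2,j*W/2]+[x,y]),z] for i,j in((1,1),(1,-1),(-1,-1),(-1,1))],(255,0,0))
t=np.linspace(0,6.28,40)
for x,y,R,z in((.4695,.0055,.033,.03),(.473,-.2009,.021,.044),(.4737,.2055,.027,.016),(.48,-.3809,.027,.016),(.474,.362,.028,.078)):
    dr([[x+R*np.cos(k),y+R*np.sin(k),z] for k in t],(0,255,0))
cv2.imwrite("pics/o.png",im[:,:,::-1])
```

```text
(no output)
```

View pics/o.png

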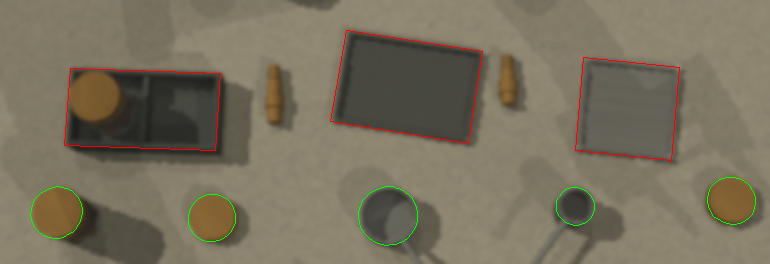

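The overlay confirms the poses: rims and lids match, and the trays are within about 2–3 mm. I'll align the tool so tool y = world x and tool x = world y, then go to lid B.

```bash
cat > go.py <<'E'
import sys
from h import *
from scipy.spatial.transform import Rotation as Ro
s=r.read_state();R=Ro.from_quat(s["eef_rot"]);p=s["ee_pos"]
y=R.as_matrix()[:,1];print("t",round(s["time"],2),"p",p.round(4),"psi",np.degrees(np.arctan2(y[1],y[0])).round(2),"tilt",np.degrees(np.arccos(-R.as_matrix()[2,2])).round(2),"w",round(s["width"],4),"grip",round(s["grip_force"],1))
for a in sys.argv[1:]:
    t=np.array(eval(a));print(a,"dp",(R.inv().apply(t-p)/.15).round(3))
E
python3 -m pendant '[{"dp":[0,0,0],"rotation":[0,0,-0.188],"jaw":0.8},{"dp":[0,0,0],"rotation":[0,0,-0.188],"jaw":0.8},{"dp":[0,0,0],"rotation":[0,0,-0.188],"jaw":0.8},{"dp":[0,0,0],"rotation":[0,0,-0.188],"jaw":0.8},{"dp":[0,0,0],"rotation":[0,0,-0.188],"jaw":0.8},{"dp":[0,0,0],"rotation":[0,0,-0.188],"jaw":0.8},{"dp":[0,0,0],"rotation":[0,0,-0.188],"jaw":0.8},{"dp":[0,0,0],"rotation":[0,0,-0.188],"jaw":0.8}]' 15
python3 -m pendant '[{"dp":[0.66,0.81,0],"rotation":[0,0,0],"jaw":0.8},{"dp":[0.66,0.81,0],"rotation":[0,0,0],"jaw":0.8},{"dp":[0.66,0.81,0],"rotation":[0,0,0],"jaw":0.8},{"dp":[0.66,0.81,0],"rotation":[0,0,0],"jaw":0.8}]'
python3 -m pendant '[{"dp":[0.66,0.81,0],"rotation":[0,0,0],"jaw":0.8},{"dp":[0.66,0.81,0],"rotation":[0,0,0],"jaw":0.8},{"dp":[0.66,0.81,0],"rotation":[0,0,0],"jaw":0.8},{"dp":[0.66,0.81,0],"rotation":[0,0,0],"jaw":0.8}]'
python3 go.py "[.48,-.381,.06]" "[.48,-.381,.003]"
```

```text
time: 1.8
ee_pos: [0.2374, -0.5782, 0.2008]
eef_rot: [0.707, 0.707, 0.0, 0.0]
ft_force: [-0.5, 0.1, -0.4]
width: 0.0695
grip_force: 0.0
time: 2.3
ee_pos: [0.3618, -0.4768, 0.201]
eef_rot: [0.706, 0.708, 0.001, 0.0]
ft_force: [0.7, -0.9, -0.3]
width: 0.0696
grip_force: 0.0
time: 2.8
ee_pos: [0.482, -0.3785, 0.2006]
eef_rot: [0.706, 0.708, 0.0, -0.0]
ft_force: [-1.3, -0.6, -1.1]
width: 0.0696
grip_force: 0.0
t 2.8 p [ 0.482  -0.3785  0.2006] psi 0.14 tilt 0.05 w 0.0696 grip 0.0
[.48,-.381,.06] dp [-0.017 -0.014  0.938]
[.48,-.381,.003] dp [-0.017 -0.014  1.318]
```

```bash
python3 -m pendant '[{"dp":[-0.01,-0.01,0.93],"rotation":[0,0,0],"jaw":0.8},{"dp":[-0.01,-0.01,0.93],"rotation":[0,0,0],"jaw":0.8},{"dp":[-0.01,-0.01,0.93],"rotation":[0,0,0],"jaw":0.8},{"dp":[-0.01,-0.01,0.93],"rotation":[0,0,0],"jaw":0.8}]'
python3 -m pendant '[{"dp":[0,0,0.2],"rotation":[0,0,0],"jaw":0.8},{"dp":[0,0,0.38],"rotation":[0,0,0],"jaw":0.8},{"dp":[0,0,0.38],"rotation":[0,0,0],"jaw":0.8},{"dp":[0,0,0.38],"rotation":[0,0,0],"jaw":0.5},{"dp":[0,0,0.38],"rotation":[0,0,0],"jaw":0.5},{"dp":[0,0,0.38],"rotation":[0,0,0],"jaw":0.5},{"dp":[0,0,0.38],"rotation":[0,0,0],"jaw":0.5},{"dp":[0,0,0.38],"rotation":[0,0,0],"jaw":0.5}]' 15
python3 -m pendant '[{"dp":[0,0,-0.1],"rotation":[0,0,0],"jaw":0.5},{"dp":[0,0,-0.4],"rotation":[0,0,0],"jaw":0.5},{"dp":[0,0,-0.6],"rotation":[0,0,0],"jaw":0.5},{"dp":[0,0,-0.6],"rotation":[0,0,0],"jaw":0.5}]'
python3 go.py "[.6167,-.0546,.093]" "[.6167,-.0546,.006]"
```

```text
time: 3.3
ee_pos: [0.4784, -0.3828, 0.062]
eef_rot: [0.708, 0.706, -0.0, -0.0]
ft_force: [0.7, -0.6, 0.5]
width: 0.0696
grip_force: 0.0
time: 4.3
ee_pos: [0.479, -0.3816, 0.0043]
eef_rot: [0.707, 0.707, -0.0, 0.0]
ft_force: [-0.2, -0.9, -0.1]
width: 0.0444
grip_force: 0.0
time: 4.8
ee_pos: [0.4807, -0.3826, 0.0982]
eef_rot: [0.707, 0.707, 0.0, 0.003]
ft_force: [0.8, 0.1, -0.2]
width: 0.0434
grip_force: 0.0
t 4.8 p [ 0.4807 -0.3826  0.0982] psi 0.01 tilt 0.33 w 0.0434 grip 0.0
[.6167,-.0546,.093] dp [2.187 0.907 0.031]
[.6167,-.0546,.006] dp [2.189 0.905 0.611]
```

The fingers closed past the lid's width without gripping it, so I'll look.

Run:
```python
from h import *
P,im,c=cloud("top");q=P[205:265,455:510].reshape(-1,3);q=q[(q[:,2]>.012)&(q[:,2]<.03)];print(q.mean(0),len(q))
w=camera("wrist")
S,si,sc=cloud("side");a=proj(sc,[.48,-.381,.04]);print(a)
cv2.imwrite("pics/w.png",np.hstack([cv2.resize(w["image"],(400,300)),cv2.resize(si[100:250,270:470],(400,300))])[:,:,::-1])
```

```text
[ 0.47967129 -0.38028269  0.01645757] 358
[339.08235567 184.72781958]
```

View pics/w.png

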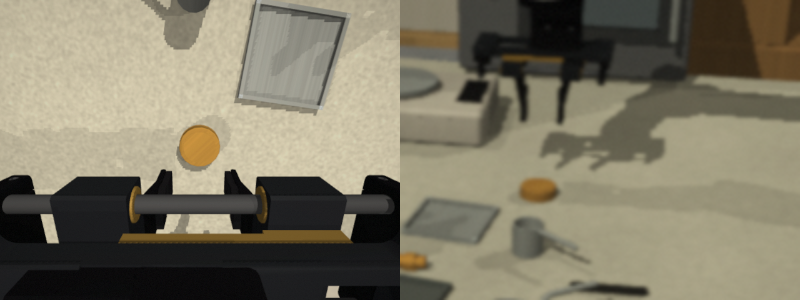

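Run:
```python
from h import *
p=r.read_state()["ee_pos"];print(p)
for n in("side","wrist","top"):
    P,im,c=cloud(n);a=proj(c,p);hsv=cv2.cvtColor(im,cv2.COLOR_RGB2HSV)
    m=(hsv[...,0]<25)&(hsv[...,0]>8)&(hsv[...,1]>120)&(abs(P[...,0]-.48)<.08)&(abs(P[...,1]+.381)<.08)&(P[...,2]<.04)
    print(n,"tcp px",a.round(1),"lid world",np.nanmean(P[m],0).round(4) if m.any() else None,m.sum(),"cam",c["T"][:3,3].round(3))
    if n=="wrist":print(c["mtx"],c["T"].round(3))
    b=(im.max(2)<50)&(P[...,2]<.2)&(P[...,2]>.03)&(abs(P[...,1]+.38)<.2)&(abs(P[...,0]-.48)<.2)
    if b.any():
        q=P[b];print(" black low pts",len(q),q[q[:,2]<np.nanpercentile(q[:,2],5)].mean(0).round(3))
```

```text
[ 0.47858387 -0.38139525  0.09392943]
side tcp px [340.1 167.4] lid world [ 0.4795 -0.3723  0.0126] 177 cam [0.316 1.162 0.734]
 black low pts 221 [ 0.498 -0.393  0.119]
wrist tcp px [317.9 273. ] lid world [ 0.4812 -0.3799  0.0175] 3425 cam [ 0.478 -0.306  0.279]
[[336.34325535   0.         316.88695693]
 [  0.         336.34325535 236.82592167]
 [  0.           0.           1.        ]] [[ 1.     0.001 -0.     0.478]
 [ 0.001 -0.961 -0.277 -0.306]
 [-0.     0.277 -0.961  0.279]
 [ 0.     0.     0.     1.   ]]
 black low pts 14055 [ 0.477 -0.374  0.127]
top tcp px [492.5 225.7] lid world [ 0.4799 -0.3796  0.016 ] 352 cam [ 0.288 -0.009  1.204]
 black low pts 25 [ 0.501 -0.374  0.136]
```

Run:
```python
from h import *
s=r.read_state();p=s["ee_pos"];print(p,s["width"])
for n in("side","wrist"):
    P,im,c=cloud(n);a=proj(c,p)
    m=(np.hypot(P[...,0]-p[0],P[...,1]-p[1])<.06)&(P[...,2]<.16)&(P[...,2]>.035)
    q=P[m];v,u=np.nonzero(m);print(n,len(q),np.percentile(q[:,2],[0,1,3,10,30]).round(4) if len(q) else "", "rows",v.max() if len(v) else "")
    k=q[np.argsort(q[:,2])[:8]];print(k.round(3))
c=camera("side");v0,u0=167,340
cv2.circle(c["image"],(340,167),1,(255,0,0),-1)
cv2.imwrite("pics/s2.png",cv2.resize(c["image"][110:220,270:410],None,fx=5,fy=5,interpolation=cv2.INTER_CUBIC)[:,:,::-1])
```

```text
[ 0.47847943 -0.38120157  0.09334145] 0.04372188337630314
side 127 [0.1142 0.1153 0.1165 0.1206 0.1296] rows 162
[[ 0.453 -0.377  0.114]
 [ 0.504 -0.373  0.115]
 [ 0.498 -0.373  0.116]
 [ 0.446 -0.389  0.116]
 [ 0.45  -0.379  0.117]
 [ 0.498 -0.393  0.117]
 [ 0.502 -0.376  0.117]
 [ 0.447 -0.37   0.117]]
wrist 2404 [0.1163 0.1175 0.1187 0.1223 0.1322] rows 354
[[ 0.503 -0.372  0.116]
 [ 0.456 -0.372  0.116]
 [ 0.502 -0.372  0.116]
 [ 0.504 -0.372  0.117]
 [ 0.454 -0.372  0.117]
 [ 0.5   -0.372  0.117]
 [ 0.501 -0.372  0.117]
 [ 0.454 -0.372  0.117]]
```

View pics/s2.png

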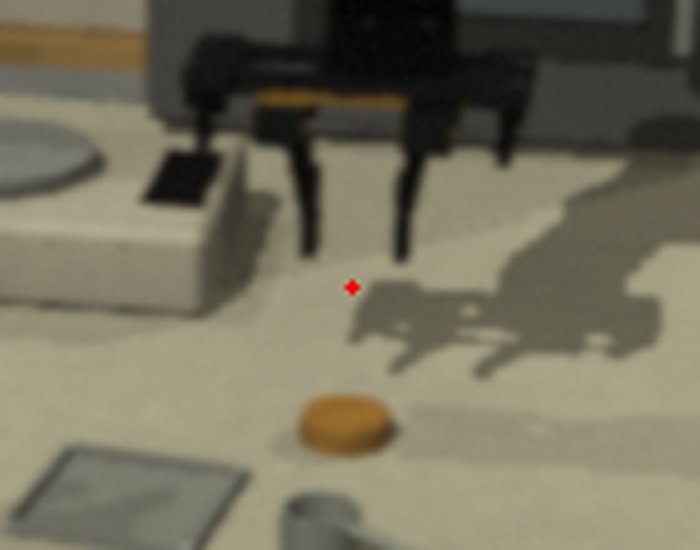

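Both cameras put the fingertips at z≈0.115 when the reported TCP is 0.093. The real tips are therefore about 21 mm above the reported TCP, with xy agreeing. I'll correct for this and lower carefully, watching the force.

```bash
python3 -m pendant '[{"dp":[0.01,0.01,0.3],"rotation":[0,0,0],"jaw":0.8},{"dp":[0.01,0.01,0.55],"rotation":[0,0,0],"jaw":0.8},{"dp":[0.01,0.01,0.68],"rotation":[0,0,0],"jaw":0.8},{"dp":[0.01,0.01,0.68],"rotation":[0,0,0],"jaw":0.8},{"dp":[0.01,0.01,0.72],"rotation":[0,0,0],"jaw":0.8},{"dp":[0.01,0.01,0.72],"rotation":[0,0,0],"jaw":0.8}]'
python3 - <<'E'
from h import *
from bench import r
s=r.read_state();p=s["ee_pos"];print(r.pinch_z,p,s["ft_force"])
P,im,c=cloud("wrist");m=(abs(P[...,0]-p[0])<.07)&(abs(P[...,1]-p[1])<.03)&(P[...,2]<.16)&(im.max(2)<60)
print(np.percentile(P[m][:,2],[0,1,3,10]).round(4))
E
```

```text
time: 6.0
ee_pos: [0.4809, -0.3804, -0.0129]
eef_rot: [0.707, 0.707, 0.0, 0.001]
ft_force: [0.4, 0.2, 0.7]
width: 0.0696
grip_force: 0.0
0.0187 [ 0.48093079 -0.38044511 -0.01294662] [0.35275674 0.24323426 0.727211  ]
[0.0106 0.0249 0.0482 0.0973]
```

```bash
python3 -m pendant '[{"dp":[0,0,0.03],"rotation":[0,0,0],"jaw":0.8},{"dp":[0,0,0.03],"rotation":[0,0,0],"jaw":0.5},{"dp":[0,0,0.03],"rotation":[0,0,0],"jaw":0.5},{"dp":[0,0,0.03],"rotation":[0,0,0],"jaw":0.5},{"dp":[0,0,0.03],"rotation":[0,0,0],"jaw":0.5},{"dp":[0,0,0.03],"rotation":[0,0,0],"jaw":0.5}]' 15; python3 go.py
```

```text
time: 6.8
ee_pos: [0.4805, -0.3801, -0.0182]
eef_rot: [0.707, 0.707, 0.0, 0.0]
ft_force: [-0.3, -0.9, 0.1]
width: 0.0534
grip_force: 15.0
t 6.8 p [ 0.4805 -0.3801 -0.0182] psi 0.01 tilt 0.01 w 0.0534 grip 15.0
```

Lid gripped at 53.4 mm with 15 N. I'll lift it and carry it to the tray.

```bash
python3 -m pendant '[{"dp":[0,0,-0.2],"rotation":[0,0,0],"jaw":0.5},{"dp":[0,0,-0.5],"rotation":[0,0,0],"jaw":0.5},{"dp":[0.3,0.15,-0.65],"rotation":[0,0,0],"jaw":0.5},{"dp":[0.65,0.3,-0.65],"rotation":[0,0,0],"jaw":0.5},{"dp":[1,0.45,-0.65],"rotation":[0,0,0],"jaw":0.5},{"dp":[1,0.45,-0.65],"rotation":[0,0,0],"jaw":0.5}]'
python3 -m pendant '[{"dp":[0.35,0.15,0],"rotation":[0,0,0],"jaw":0.5},{"dp":[0.7,0.3,0],"rotation":[0,0,0],"jaw":0.5},{"dp":[1,0.45,0],"rotation":[0,0,0],"jaw":0.5},{"dp":[1,0.45,0],"rotation":[0,0,0],"jaw":0.5},{"dp":[1,0.45,0],"rotation":[0,0,0],"jaw":0.5}]'
python3 go.py "[.6167,-.0546,.03]" "[.6167,-.0546,-.014]"
```

```text
time: 7.55
ee_pos: [0.5502, -0.224, 0.0797]
eef_rot: [0.704, 0.71, 0.001, -0.0]
ft_force: [0.1, -1.1, 0.3]
width: 0.0533
grip_force: 15.0
time: 8.18
ee_pos: [0.6151, -0.0815, 0.079]
eef_rot: [0.707, 0.707, -0.001, 0.0]
ft_force: [-0.5, -0.6, -0.2]
width: 0.053
grip_force: 15.0
t 8.18 p [ 0.6151 -0.0815  0.079 ] psi -0.04 tilt 0.06 w 0.053 grip 15.0
[.6167,-.0546,.03] dp [0.179 0.011 0.326]
[.6167,-.0546,-.014] dp [0.18  0.011 0.62 ]
```

```bash
python3 -m pendant '[{"dp":[0.18,0.01,0],"rotation":[0,0,0],"jaw":0.5},{"dp":[0.18,0.01,0.3],"rotation":[0,0,0],"jaw":0.5},{"dp":[0.18,0.01,0.5],"rotation":[0,0,0],"jaw":0.5},{"dp":[0.18,0.01,0.62],"rotation":[0,0,0],"jaw":0.5},{"dp":[0.18,0.01,0.62],"rotation":[0,0,0],"jaw":0.5},{"dp":[0.18,0.01,0.62],"rotation":[0,0,0],"jaw":0.68},{"dp":[0.18,0.01,0.62],"rotation":[0,0,0],"jaw":0.68},{"dp":[0.18,0.01,0.62],"rotation":[0,0,0],"jaw":0.68}]'
python3 -m pendant '[{"dp":[0,0,-0.2],"rotation":[0,0,0],"jaw":0.68},{"dp":[0,0,-0.6],"rotation":[0,0,0],"jaw":0.8},{"dp":[0.3,-0.16,-0.6],"rotation":[0,0,0],"jaw":0.8},{"dp":[0.6,-0.32,-0.6],"rotation":[0,0,0],"jaw":0.8},{"dp":[0.87,-0.48,-0.6],"rotation":[0,0,0],"jaw":0.8},{"dp":[0.87,-0.48,-0.6],"rotation":[0,0,0],"jaw":0.8}]'
python3 -m pendant '[{"dp":[0.3,-0.16,0],"rotation":[0,0,0],"jaw":0.8},{"dp":[0.6,-0.32,0],"rotation":[0,0,0],"jaw":0.8},{"dp":[0.87,-0.48,0],"rotation":[0,0,0],"jaw":0.8},{"dp":[0.87,-0.48,0],"rotation":[0,0,0],"jaw":0.8},{"dp":[0.87,-0.48,0],"rotation":[0,0,0],"jaw":0.8}]'
python3 go.py "[.4737,.2055,.03]" "[.4737,.2055,-.018]"
python3 - <<'E'
from m import *
q=pts(298,150,372,208,.014,.03);print(len(q),q.mean(0))
E
```

```text
time: 9.18
ee_pos: [0.6173, -0.0531, -0.0131]
eef_rot: [0.707, 0.707, 0.0, 0.0]
ft_force: [0.3, 0.2, -0.3]
width: 0.0592
grip_force: 0.0
time: 9.93
ee_pos: [0.5434, 0.0815, 0.077]
eef_rot: [0.705, 0.709, 0.0, -0.0]
ft_force: [1.2, -0.5, -0.4]
width: 0.0695
grip_force: 0.0
time: 10.55
ee_pos: [0.4737, 0.2067, 0.0764]
eef_rot: [0.707, 0.707, -0.0, 0.0]
ft_force: [-0.8, -0.6, -1.1]
width: 0.0698
grip_force: 0.0
t 10.55 p [0.4737 0.2067 0.0764] psi -0.05 tilt 0.05 w 0.0698 grip 0.0
[.4737,.2055,.03] dp [-0.008 -0.     0.309]
[.4737,.2055,-.018] dp [-0.008 -0.001  0.629]
1402 [ 0.61494679 -0.05516245  0.01878321]
```

Lid B is in the tray with its top at 19 mm, as expected. Now lid A.

```bash
python3 -m pendant '[{"dp":[-0.01,0,0.3],"rotation":[0,0,0],"jaw":0.8},{"dp":[-0.01,0,0.5],"rotation":[0,0,0],"jaw":0.8},{"dp":[-0.01,0,0.63],"rotation":[0,0,0],"jaw":0.8},{"dp":[-0.01,0,0.63],"rotation":[0,0,0],"jaw":0.8},{"dp":[-0.01,0,0.63],"rotation":[0,0,0],"jaw":0.5},{"dp":[-0.01,0,0.63],"rotation":[0,0,0],"jaw":0.5},{"dp":[-0.01,0,0.63],"rotation":[0,0,0],"jaw":0.5},{"dp":[-0.01,0,0.63],"rotation":[0,0,0],"jaw":0.5}]'
python3 -m pendant '[{"dp":[0,0,-0.2],"rotation":[0,0,0],"jaw":0.5},{"dp":[0,0,-0.5],"rotation":[0,0,0],"jaw":0.5},{"dp":[-0.2,0.16,-0.65],"rotation":[0,0,0],"jaw":0.5},{"dp":[-0.4,0.32,-0.65],"rotation":[0,0,0],"jaw":0.5},{"dp":[-0.63,0.52,-0.65],"rotation":[0,0,0],"jaw":0.5},{"dp":[-0.63,0.52,-0.65],"rotation":[0,0,0],"jaw":0.5}]'
python3 -m pendant '[{"dp":[-0.3,0.26,0],"rotation":[0,0,0],"jaw":0.5},{"dp":[-0.63,0.52,0],"rotation":[0,0,0],"jaw":0.5},{"dp":[-0.63,0.52,0],"rotation":[0,0,0],"jaw":0.5},{"dp":[-0.63,0.52,0],"rotation":[0,0,0],"jaw":0.5}]'
python3 go.py "[.6299,.0182,-.014]"
```

```text
time: 11.75
ee_pos: [0.4735, 0.2066, -0.0174]
eef_rot: [0.707, 0.707, 0.001, 0.0]
ft_force: [-0.3, -0.7, 8.1]
width: 0.0533
grip_force: 15.0
time: 12.5
ee_pos: [0.5526, 0.108, 0.079]
eef_rot: [0.709, 0.705, -0.0, 0.001]
ft_force: [-1.0, -0.6, -0.3]
width: 0.0536
grip_force: 15.0
time: 13.0
ee_pos: [0.6283, 0.0186, 0.079]
eef_rot: [0.707, 0.707, 0.0, -0.001]
ft_force: [0.2, 0.3, -0.5]
width: 0.0534
grip_force: 15.0
t 13.0 p [0.6283 0.0186 0.079 ] psi 0.05 tilt 0.07 w 0.0534 grip 15.0
[.6299,.0182,-.014] dp [-0.004  0.011  0.62 ]
```

```bash
python3 -m pendant '[{"dp":[0,0.01,0.3],"rotation":[0,0,0],"jaw":0.5},{"dp":[0,0.01,0.5],"rotation":[0,0,0],"jaw":0.5},{"dp":[0,0.01,0.62],"rotation":[0,0,0],"jaw":0.5},{"dp":[0,0.01,0.62],"rotation":[0,0,0],"jaw":0.5},{"dp":[0,0.01,0.62],"rotation":[0,0,0],"jaw":0.68},{"dp":[0,0.01,0.62],"rotation":[0,0,0],"jaw":0.68},{"dp":[0,0.01,0.62],"rotation":[0,0,0],"jaw":0.68}]'
python3 -m pendant '[{"dp":[0,0,-0.2],"rotation":[0,0,0],"jaw":0.68},{"dp":[0,0,-0.5],"rotation":[0,0,0],"jaw":0.9},{"dp":[0,0,-0.93],"rotation":[0,0,0],"jaw":0.9},{"dp":[0.4,-0.2,-0.93],"rotation":[0,0,0],"jaw":0.9},{"dp":[0.76,-0.35,-0.93],"rotation":[0,0,0],"jaw":0.9},{"dp":[0.76,-0.35,-0.93],"rotation":[0,0,0],"jaw":0.9}]'
python3 -m pendant '[{"dp":[0.4,-0.2,0],"rotation":[0,0,0],"jaw":0.9},{"dp":[0.76,-0.35,0],"rotation":[0,0,0],"jaw":0.9},{"dp":[0.76,-0.35,0],"rotation":[0,0,0],"jaw":0.9}]'
python3 -m pendant '[{"dp":[0.4,-0.2,0],"rotation":[0,0,0],"jaw":0.9},{"dp":[0.76,-0.35,0],"rotation":[0,0,0],"jaw":0.9},{"dp":[0.76,-0.35,0],"rotation":[0,0,0],"jaw":0.9},{"dp":[0.76,-0.35,0],"rotation":[0,0,0],"jaw":0.9}]'
python3 go.py "[.4737,.3619,.028]"
python3 - <<'E'
from m import *
q=pts(298,150,372,208,.014,.03);a=q[:,1]>-.019;print(q[a].mean(0),q[~a].mean(0))
E
```

```text
time: 13.88
ee_pos: [0.6308, 0.0174, -0.0131]
eef_rot: [0.707, 0.707, 0.0, 0.0]
ft_force: [0.5, 0.2, 0.2]
width: 0.059
grip_force: 0.0
time: 14.62
ee_pos: [0.5757, 0.1376, 0.1268]
eef_rot: [0.704, 0.71, 0.001, -0.0]
ft_force: [-0.4, -1.2, -0.3]
width: 0.078
grip_force: 0.0
time: 15.0
ee_pos: [0.5228, 0.2506, 0.1264]
eef_rot: [0.704, 0.71, 0.001, -0.001]
ft_force: [0.2, 0.7, 0.8]
width: 0.0785
grip_force: 0.0
time: 15.5
ee_pos: [0.4739, 0.3581, 0.1255]
eef_rot: [0.707, 0.707, -0.0, 0.0]
ft_force: [-0.4, -0.7, 0.7]
width: 0.0785
grip_force: 0.0
t 15.5 p [0.4739 0.3581 0.1255] psi -0.05 tilt 0.06 w 0.0785 grip 0.0
[.4737,.3619,.028] dp [ 0.026 -0.001  0.65 ]
[0.62797376 0.0180601  0.01888574] [ 0.61456108 -0.0555846   0.01898472]
```

```bash
python3 -m pendant '[{"dp":[0.025,0,0],"rotation":[0,0,0],"jaw":0.9},{"dp":[0.025,0,0.3],"rotation":[0,0,0],"jaw":0.9},{"dp":[0.025,0,0.65],"rotation":[0,0,0],"jaw":0.9},{"dp":[0.025,0,0.65],"rotation":[0,0,0],"jaw":0.9},{"dp":[0.025,0,0.65],"rotation":[0,0,0],"jaw":0.5},{"dp":[0.025,0,0.65],"rotation":[0,0,0],"jaw":0.5},{"dp":[0.025,0,0.65],"rotation":[0,0,0],"jaw":0.5},{"dp":[0.025,0,0.65],"rotation":[0,0,0],"jaw":0.5}]' 30
python3 -m pendant '[{"dp":[0,0,-0.1],"rotation":[0,0,0],"jaw":0.5},{"dp":[0,0,-0.3],"rotation":[0,0,0],"jaw":0.5},{"dp":[0,0,-0.5],"rotation":[0,0,0],"jaw":0.5},{"dp":[0,0,-0.55],"rotation":[0,0,0],"jaw":0.5},{"dp":[-0.2,0,-0.55],"rotation":[0,0,0],"jaw":0.5},{"dp":[-0.5,0,-0.55],"rotation":[0,0,0],"jaw":0.5},{"dp":[-0.75,0,-0.55],"rotation":[0,0,0],"jaw":0.5},{"dp":[-0.82,0,-0.55],"rotation":[0,0,0],"jaw":0.5}]'
python3 -m pendant '[{"dp":[0,0.2,0],"rotation":[0,0,0],"jaw":0.5},{"dp":[0,0.5,0],"rotation":[0,0,0],"jaw":0.5},{"dp":[0,0.7,0],"rotation":[0,0,0],"jaw":0.5},{"dp":[0,0.81,0],"rotation":[0,0,0],"jaw":0.5},{"dp":[0,0.81,0],"rotation":[0,0,0],"jaw":0.5},{"dp":[0,0.81,0],"rotation":[0,0,0],"jaw":0.5}]'
python3 go.py "[.595,.2393,.034]"
python3 - <<'E'
from h import *
c=camera("side");cv2.imwrite("pics/j.png",cv2.resize(c["image"][200:400,150:390],None,fx=2,fy=2)[:,:,::-1])
E
```

```text
time: 16.7
ee_pos: [0.4741, 0.3639, 0.0299]
eef_rot: [0.707, 0.707, 0.002, 0.0]
ft_force: [2.1, -0.8, 7.8]
width: 0.0553
grip_force: 30.0
time: 17.7
ee_pos: [0.4728, 0.2371, 0.1099]
eef_rot: [0.708, 0.706, -0.001, 0.0]
ft_force: [-0.3, 0.3, -1.9]
width: 0.0555
grip_force: 30.0
time: 18.45
ee_pos: [0.5932, 0.2411, 0.1103]
eef_rot: [0.707, 0.708, -0.0, -0.0]
ft_force: [-1.1, 0.8, -1.2]
width: 0.0554
grip_force: 30.0
t 18.45 p [0.5932 0.2411 0.1103] psi 0.09 tilt 0.06 w 0.0554 grip 30.0
[.595,.2393,.034] dp [-0.012  0.012  0.509]
```

View pics/j.png

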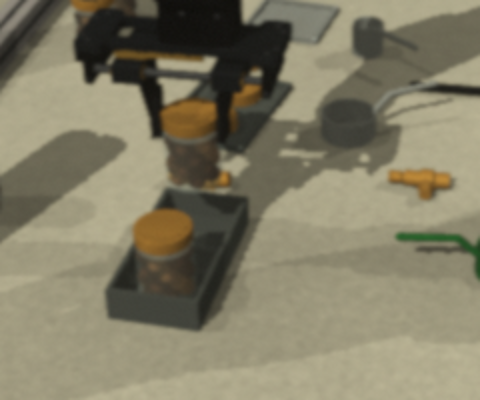

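Jar upright above the empty bay. I'll lower it, release, and retreat.

```bash
python3 -m pendant '[{"dp":[-0.01,0.01,0.15],"rotation":[0,0,0],"jaw":0.5},{"dp":[-0.01,0.01,0.3],"rotation":[0,0,0],"jaw":0.5},{"dp":[-0.01,0.01,0.42],"rotation":[0,0,0],"jaw":0.5},{"dp":[-0.01,0.01,0.48],"rotation":[0,0,0],"jaw":0.5},{"dp":[-0.01,0.01,0.505],"rotation":[0,0,0],"jaw":0.5},{"dp":[-0.01,0.01,0.505],"rotation":[0,0,0],"jaw":0.5}]'
python3 -m pendant '[{"dp":[0,0,0],"rotation":[0,0,0],"jaw":0.9},{"dp":[0,0,0],"rotation":[0,0,0],"jaw":0.9},{"dp":[0,0,0],"rotation":[0,0,0],"jaw":0.9},{"dp":[0,0,-0.2],"rotation":[0,0,0],"jaw":0.9},{"dp":[0,0,-0.5],"rotation":[0,0,0],"jaw":0.95},{"dp":[0,0,-0.7],"rotation":[0,0,0],"jaw":0.95},{"dp":[0,0,-0.7],"rotation":[0,0,0],"jaw":0.95}]'
python3 -m pendant '[{"dp":[-0.3,-0.2,0],"rotation":[0,0,0.172],"jaw":0.95},{"dp":[-0.55,-0.3,0],"rotation":[0,0,0.172],"jaw":0.95},{"dp":[-0.78,-0.42,0],"rotation":[0,0,0.172],"jaw":0.95},{"dp":[-0.78,-0.42,0],"rotation":[0,0,0.172],"jaw":0.95},{"dp":[-0.78,-0.42,0],"rotation":[0,0,0.172],"jaw":0.95},{"dp":[-0.78,-0.42,0],"rotation":[0,0,0.172],"jaw":0.95},{"dp":[-0.78,-0.42,0],"rotation":[0,0,0.172],"jaw":0.95}]'
python3 go.py "[.4695,.0055,.138]" "[.4695,.0055,-.011]"
python3 - <<'E'
from m import *
print("jars",[disc(pts(*b,.076,.095)) for b in((176,165,214,205),(214,165,254,205))])
E
```

```text
time: 19.25
ee_pos: [0.5961, 0.2389, 0.0355]
eef_rot: [0.707, 0.707, 0.0, 0.0]
ft_force: [-0.5, -0.8, -1.4]
width: 0.0553
grip_force: 30.0
time: 20.12
ee_pos: [0.5972, 0.2395, 0.143]
eef_rot: [0.707, 0.707, 0.002, 0.001]
ft_force: [0.1, -0.5, -0.6]
width: 0.0826
grip_force: 0.0
time: 21.0
ee_pos: [0.5324, 0.1216, 0.1392]
eef_rot: [0.97, 0.243, -0.001, 0.0]
ft_force: [0.6, 0.3, -0.6]
width: 0.0829
grip_force: 0.0
t 21.0 p [0.5324 0.1216 0.1392] psi -61.85 tilt 0.06 w 0.0829 grip 0.0
[.4695,.0055,.138] dp [-0.735  0.484  0.009]
[.4695,.0055,-.011] dp [-0.734  0.484  1.002]
jars [array([0.599 , 0.3225, 0.5992, 0.3235, 0.0298]), array([0.5843, 0.2597, 0.5858, 0.259 , 0.0119])]
```

```bash
python3 -m pendant '[{"dp":[-0.3,0.2,0],"rotation":[0,0,0],"jaw":1},{"dp":[-0.6,0.4,0],"rotation":[0,0,0],"jaw":1},{"dp":[-0.735,0.485,0],"rotation":[0,0,0],"jaw":1},{"dp":[-0.735,0.485,0],"rotation":[0,0,0],"jaw":1},{"dp":[-0.735,0.485,0],"rotation":[0,0,0],"jaw":1}]' 25
python3 go.py "[.4695,.0055,.03]" "[.4695,.0055,-.011]"
python3 - <<'E'
from m import *
print("jars",[(len(q:=pts(*b,.076,.095)),disc(q)) for b in((176,165,214,205),(210,165,254,205))])
P=Ps[0][165:210,176:256];print("max z grid");print((P[::4,::5,2]*1000).round())
E
```

```text
time: 21.82
ee_pos: [0.4702, 0.0064, 0.1401]
eef_rot: [0.97, 0.243, 0.0, -0.0]
ft_force: [0.2, 0.7, -0.8]
width: 0.0868
grip_force: 0.0
t 21.82 p [0.4702 0.0064 0.1401] psi -61.82 tilt 0.03 w 0.0868 grip 0.0
[.4695,.0055,.03] dp [-0.008  0.003  0.734]
[.4695,.0055,-.011] dp [-0.008  0.003  1.008]
jars [(1689, array([0.5991, 0.3224, 0.6   , 0.3236, 0.0293])), (1685, array([0.5937, 0.2369, 0.5947, 0.237 , 0.0288]))]
max z grid
[[-1.  2. -2. -0. -2. -3.  1. -1. -4.  0. -0. -4.  1. -0.  1. -5.]
 [-7.  3.  3.  2. -1. -1. -1. -2.  2. -1.  1. -2.  1.  2. -0.  1.]
 [-1. -2. 31. 78. 84. 35. 30. 36. 31. 34. nan 31. 31. 33. 35.  0.]
 [-3. 30. 84. 82. 85. 84.  7.  2. 29. 82. 85. 84. 83.  8.  7. 11.]
 [-1. 81. 84. 84. 82. 86.  3.  3. 27. 81. 81. 82. 85.  1.  8.  7.]
 [-3. 85. 86. 80. 81. 83. 57.  4. 27. 84. 85. 81. 82. 52.  2.  6.]
 [ 3. 32. 84. 82. 81. 81. 55.  8. 26. 83. 82. 80. 83. 53.  7. -2.]
 [-1. 34. 80. 84. 83. 67. 46.  3. 23. 84. 85. 82. 79. 42.  6. -1.]
 [-6. 35.  5. 48. 57. 43. 27.  8. 20.  3. 61. 61. 53. 28.  6. -0.]
 [-1. 37.  3.  2.  3. 12.  6.  9. 18.  5.  7. 30. 22.  6. 33.  2.]
 [ 0. 32. 32. 36. 29. 34. 33. 30. 34. 32.  1.  4.  3.  6. 35. -6.]
 [ 3.  0. -0.  0.  0. -1. -1.  1. 11. 10.  9. 12. 14. 18. 17. -6.]]
```

The jar is standing in its bay, with its top level with the fixed jar. Now the wide scoop.

```bash
python3 -m pendant '[{"dp":[-0.005,0.003,0.35],"rotation":[0,0,0],"jaw":1},{"dp":[-0.005,0.003,0.7],"rotation":[0,0,0],"jaw":1},{"dp":[-0.005,0.003,0.9],"rotation":[0,0,0],"jaw":1},{"dp":[-0.005,0.003,1],"rotation":[0,0,0],"jaw":1},{"dp":[-0.005,0.003,1],"rotation":[0,0,0],"jaw":1}]' 25
python3 -m pendant '[{"dp":[0,0,0],"rotation":[0,0,0],"jaw":0.6},{"dp":[0,0,0],"rotation":[0,0,0],"jaw":0.6},{"dp":[0,0,0],"rotation":[0,0,0],"jaw":0.6},{"dp":[0,0,0],"rotation":[0,0,0],"jaw":0.6},{"dp":[0,0,-0.1],"rotation":[0,0,0],"jaw":0.6},{"dp":[0,0,-0.4],"rotation":[0,0,0],"jaw":0.6},{"dp":[0,0,-0.6],"rotation":[0,0,0],"jaw":0.6},{"dp":[0,0,-0.6],"rotation":[0,0,0],"jaw":0.6}]'
python3 go.py "[.591,-.2713,.08]"
python3 - <<'E'
from m import *
g=pts(308,215,385,295,.09,.16)
c=camera("side");cv2.imwrite("pics/ws.png",cv2.resize(c["image"][150:330,250:450],None,fx=2,fy=2)[:,:,::-1])
E
```

```text
time: 22.65
ee_pos: [0.4693, 0.0052, -0.0103]
eef_rot: [0.97, 0.243, -0.0, -0.0]
ft_force: [-0.9, 0.8, -0.5]
width: 0.087
grip_force: 0.0
time: 23.65
ee_pos: [0.4711, 0.0049, 0.0828]
eef_rot: [0.97, 0.243, 0.002, 0.001]
ft_force: [-0.5, 0.3, -2.6]
width: 0.0662
grip_force: 25.0
t 23.65 p [0.4711 0.0049 0.0828] psi -61.91 tilt 0.28 w 0.0662 grip 25.0
[.591,-.2713,.08] dp [-0.162  2.001  0.023]
```

View pics/ws.png

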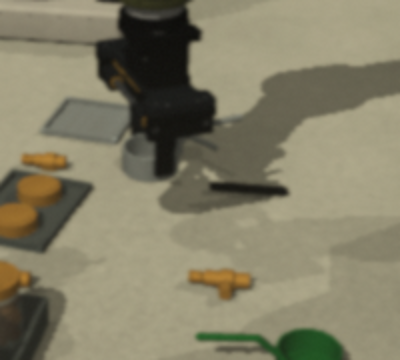

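```bash
python3 -m pendant '[{"dp":[-0.03,0.3,0],"rotation":[0,0,0],"jaw":0.6},{"dp":[-0.06,0.65,0],"rotation":[0,0,0],"jaw":0.6},{"dp":[-0.08,1,0],"rotation":[0,0,0],"jaw":0.6},{"dp":[-0.08,1,0],"rotation":[0,0,0],"jaw":0.6}]'
python3 -m pendant '[{"dp":[-0.03,0.3,0],"rotation":[0,0,-0.03],"jaw":0.6},{"dp":[-0.06,0.65,0],"rotation":[0,0,-0.06],"jaw":0.6},{"dp":[-0.08,1,0],"rotation":[0,0,-0.09],"jaw":0.6},{"dp":[-0.08,1,0],"rotation":[0,0,-0.12],"jaw":0.6},{"dp":[-0.08,1,0],"rotation":[0,0,-0.15],"jaw":0.6},{"dp":[-0.08,1,0],"rotation":[0,0,-0.167],"jaw":0.6},{"dp":[-0.08,1,0],"rotation":[0,0,-0.167],"jaw":0.6}]'
python3 go.py "[.591,-.272,-.006]"
```

```text
time: 24.4
ee_pos: [0.5293, -0.1376, 0.0786]
eef_rot: [0.971, 0.24, -0.001, 0.0]
ft_force: [-0.9, -0.3, -2.3]
width: 0.0662
grip_force: 25.0
time: 25.28
ee_pos: [0.5891, -0.2702, 0.079]
eef_rot: [0.718, 0.696, -0.0, -0.001]
ft_force: [0.3, 0.4, -1.5]
width: 0.0663
grip_force: 25.0
t 25.27 p [ 0.5891 -0.2702  0.079 ] psi -1.79 tilt 0.11 w 0.0663 grip 25.0
[.591,-.272,-.006] dp [-0.013  0.014  0.567]
```

```bash
python3 -m pendant '[{"dp":[-0.01,0.012,0.2],"rotation":[0,0,0],"jaw":0.6},{"dp":[-0.01,0.012,0.4],"rotation":[0,0,0],"jaw":0.6},{"dp":[-0.01,0.012,0.52],"rotation":[0,0,0],"jaw":0.6},{"dp":[-0.01,0.012,0.565],"rotation":[0,0,0],"jaw":0.6},{"dp":[-0.01,0.012,0.565],"rotation":[0,0,0],"jaw":0.6},{"dp":[-0.01,0.012,0.565],"rotation":[0,0,0],"jaw":0.9},{"dp":[-0.01,0.012,0.565],"rotation":[0,0,0],"jaw":0.9},{"dp":[-0.01,0.012,0.565],"rotation":[0,0,0],"jaw":0.9}]'
python3 -m pendant '[{"dp":[0,0,-0.2],"rotation":[0,0,0],"jaw":0.9},{"dp":[0,0,-0.4],"rotation":[0,0,0],"jaw":0.9},{"dp":[0,0,-0.8],"rotation":[0,0,0],"jaw":0.9},{"dp":[0,0,-0.8],"rotation":[0,0,0],"jaw":0.9}]'
python3 -m pendant '[{"dp":[0.2,-0.3,0],"rotation":[0,0,-0.151],"jaw":0.8},{"dp":[0.46,-0.78,0],"rotation":[0,0,-0.151],"jaw":0.8},{"dp":[0.46,-0.78,0],"rotation":[0,0,-0.151],"jaw":0.8},{"dp":[0.46,-0.78,0],"rotation":[0,0,-0.151],"jaw":0.8},{"dp":[0.46,-0.78,0],"rotation":[0,0,-0.151],"jaw":0.8},{"dp":[0.46,-0.78,0],"rotation":[0,0,-0.151],"jaw":0.8},{"dp":[0.46,-0.78,0],"rotation":[0,0,-0.151],"jaw":0.8}]'
python3 go.py "[.473,-.2009,.009]"
python3 - <<'E'
from m import *
P=Ps[0];m=(np.hypot(P[...,0]-.591,P[...,1]+.272)<.13)&(P[...,2]>.022)&(P[...,2]<.065);q=P[m];print(len(q),q.mean(0))
print("wide",cup2((400,155,500,225),[.591,-.272],.0315,.033,.115))
E
```

```text
time: 26.28
ee_pos: [0.5916, -0.2729, -0.0041]
eef_rot: [0.718, 0.696, 0.0, 0.0]
ft_force: [0.4, 0.1, 0.2]
width: 0.0775
grip_force: 0.0
time: 26.78
ee_pos: [0.5943, -0.2736, 0.1211]
eef_rot: [0.718, 0.696, 0.002, 0.004]
ft_force: [0.2, -0.4, -0.3]
width: 0.0784
grip_force: 0.0
time: 27.65
ee_pos: [0.4764, -0.2001, 0.1151]
eef_rot: [0.323, 0.946, 0.0, -0.0]
ft_force: [1.3, -0.1, -0.4]
width: 0.0695
grip_force: 0.0
t 27.65 p [ 0.4764 -0.2001  0.1151] psi 52.34 tilt 0.01 w 0.0695 grip 0.0
[.473,-.2009,.009] dp [ 0.014 -0.018  0.707]
9 [ 0.48721942 -0.20510645  0.03527534]
  return _methods._mean(a, axis=axis, dtype=dtype,
  ret = um.true_divide(
Traceback (most recent call last):
  File "m.py", line 30, in cup2
    g=q[abs(np.hypot(*(q[:,:2]-c).T)-R)<k];c=circ(g,R)
                                             ~~~~^^^^^
  File "m.py", line 11, in circ
    s=least_squares(lambda p:np.hypot(q[:,0]-p[0],q[:,1]-p[1])-R,np.median(q[:,:2],0),loss="soft_l1",f_scale=.002);return s.x.round(4)
ValueError: Initial guess is outside of provided bounds
```

```bash
cat >> m.py <<'E'
def near(n,xy,rad,lo,hi,k=3):
    o=[]
    for _ in range(k):
        P=cloud(n)[0].reshape(-1,3);o.append(P[(np.hypot(*(P[:,:2]-xy).T)<rad)&(P[:,2]>lo)&(P[:,2]<hi)])
    return np.vstack(o)
E
python3 - <<'E'
from m import *
for n in("side","wrist"):
    q=near(n,[.591,-.272],.05,.026,.04);print(n,len(q),q.mean(0) if len(q) else "")
    if len(q)>30:print(circ(q,.0315))
    g=near(n,[.591,-.272],.125,.04,.065);d=g[:,:2]-[.591,-.272];d=d[np.hypot(*d.T)>.05];print(len(d),d.mean(0) if len(d) else "")
    if n=="wrist":
        q=near(n,[.473,-.2],.024,.041,.048);print("deep",len(q));print(circ(q,.0195)) if len(q)>30 else 0
    c=camera(n);im=c["image"];im=im[130:280,260:460] if n=="side" else im;cv2.imwrite(f"pics/x{n}.png",cv2.resize(im,(400,300))[:,:,::-1])
cv2.imwrite("pics/x.png",np.hstack([cv2.imread("pics/xside.png"),cv2.imread("pics/xwrist.png")]))
E
```

```text
side 400 [ 0.58919025 -0.2730692   0.03079268]
[ 0.5892 -0.2708]
131 [-0.0300232  -0.04422782]
wrist 1663 [ 0.57273985 -0.25824531  0.03279329]
[ 0.5903 -0.2711]
587 [-0.10285919  0.06092647]
deep 1944
[ 0.4733 -0.2018]
```

View pics/x.png

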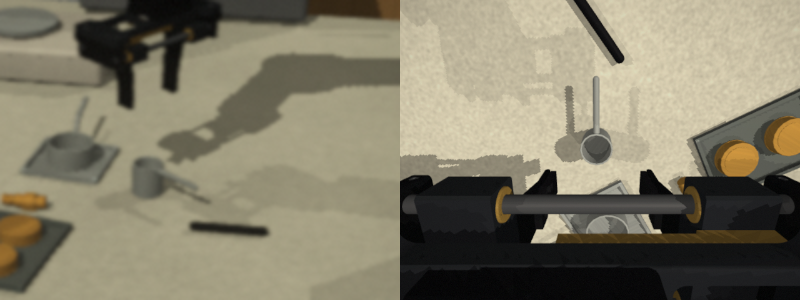

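The wide scoop is upright in the tray, centre (0.590,-0.271), handle towards -y. The deep scoop's handle is perpendicular to the jaws, so I can pick it up.

```bash
python3 -m pendant '[{"dp":[0.01,-0.02,0.3],"rotation":[0,0,0],"jaw":0.8},{"dp":[0.01,-0.02,0.55],"rotation":[0,0,0],"jaw":0.8},{"dp":[0.01,-0.02,0.7],"rotation":[0,0,0],"jaw":0.8},{"dp":[0.01,-0.02,0.7],"rotation":[0,0,0],"jaw":0.8},{"dp":[0.01,-0.02,0.7],"rotation":[0,0,0],"jaw":0.8}]' 20
python3 go.py "[.4732,-.2014,.009]"
python3 -m pendant '[{"dp":[0,0,0],"rotation":[0,0,0],"jaw":0.3},{"dp":[0,0,0],"rotation":[0,0,0],"jaw":0.3},{"dp":[0,0,0],"rotation":[0,0,0],"jaw":0.3},{"dp":[0,0,0],"rotation":[0,0,0],"jaw":0.3},{"dp":[0,0,0],"rotation":[0,0,0],"jaw":0.3},{"dp":[0,0,0],"rotation":[0,0,0],"jaw":0.3}]'
python3 -m pendant '[{"dp":[0,0,-0.1],"rotation":[0,0,0],"jaw":0.3},{"dp":[0,0,-0.4],"rotation":[0,0,0],"jaw":0.3},{"dp":[0,0,-0.7],"rotation":[0,0,0],"jaw":0.3},{"dp":[0,0,-0.7],"rotation":[0,0,0],"jaw":0.3}]'
python3 -m pendant '[{"dp":[0,0,0],"rotation":[0,0,0.04],"jaw":0.3},{"dp":[0,0,0],"rotation":[0,0,0.09],"jaw":0.3},{"dp":[0,0,0],"rotation":[0,0,0.151],"jaw":0.3},{"dp":[0,0,0],"rotation":[0,0,0.151],"jaw":0.3},{"dp":[0,0,0],"rotation":[0,0,0.151],"jaw":0.3},{"dp":[0,0,0],"rotation":[0,0,0.151],"jaw":0.3},{"dp":[0,0,0],"rotation":[0,0,0.151],"jaw":0.3}]'
python3 go.py "[.590,-.271,.12]"
```

```text
time: 29.52
ee_pos: [0.4742, -0.2017, 0.0113]
eef_rot: [0.321, 0.947, -0.0, 0.001]
ft_force: [0.8, -0.3, 0.9]
width: 0.0694
grip_force: 0.0
t 29.52 p [ 0.4742 -0.2017  0.0113] psi 52.58 tilt 0.08 w 0.0694 grip 0.0
[.4732,-.2014,.009] dp [ 0.007 -0.002  0.015]
time: 30.28
ee_pos: [0.4736, -0.2016, 0.0105]
eef_rot: [0.321, 0.947, -0.0, 0.0]
ft_force: [-0.1, -0.1, 4.1]
width: 0.0415
grip_force: 20.0
time: 30.78
ee_pos: [0.4756, -0.2022, 0.1193]
eef_rot: [0.321, 0.947, -0.001, 0.003]
ft_force: [0.7, -0.9, -1.5]
width: 0.0417
grip_force: 20.0
time: 31.65
ee_pos: [0.4732, -0.2014, 0.115]
eef_rot: [0.717, 0.697, -0.0, -0.0]
ft_force: [-0.5, 0.4, -1.0]
width: 0.0416
grip_force: 20.0
t 31.65 p [ 0.4732 -0.2014  0.115 ] psi -1.55 tilt 0.03 w 0.0416 grip 20.0
[.590,-.271,.12] dp [-0.443  0.791 -0.034]
```

```bash
python3 -m pendant '[{"dp":[-0.15,0.25,0],"rotation":[0,0,0],"jaw":0.3},{"dp":[-0.3,0.55,0],"rotation":[0,0,0],"jaw":0.3},{"dp":[-0.443,0.79,0],"rotation":[0,0,0],"jaw":0.3},{"dp":[-0.443,0.79,0],"rotation":[0,0,0],"jaw":0.3},{"dp":[-0.443,0.79,0],"rotation":[0,0,0],"jaw":0.3},{"dp":[-0.443,0.79,0],"rotation":[0,0,0],"jaw":0.3}]'
python3 go.py "[.590,-.271,.06]" "[.590,-.271,.0175]"
python3 - <<'E'
from m import *
for n in ("side","top"):
    q=near(n,[.59,-.271],.05,.027,.039);print(n,len(q),circ(q,.0315) if len(q)>40 else "")
c=camera("side");cv2.imwrite("pics/n.png",cv2.resize(c["image"][130:250,250:400],None,fx=3,fy=3)[:,:,::-1])
E
```

```text
time: 32.4
ee_pos: [0.5893, -0.2712, 0.1155]
eef_rot: [0.718, 0.696, -0.0, 0.0]
ft_force: [0.3, 0.4, -1.2]
width: 0.0413
grip_force: 20.0
t 32.4 p [ 0.5893 -0.2712  0.1155] psi -1.71 tilt 0.01 w 0.0413 grip 20.0
[.590,-.271,.06] dp [0.002 0.005 0.37 ]
[.590,-.271,.0175] dp [0.002 0.005 0.653]
side 365 [ 0.5888 -0.2704]
top 166 [ 0.5899 -0.2708]
```

View pics/n.png

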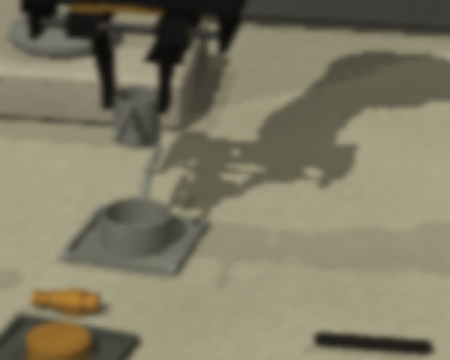

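The deep scoop is directly above the wide cup, with its handle towards +y, opposite the wide handle. I'll lower it slowly.

```bash
python3 -m pendant '[{"dp":[0,0.003,0.2],"rotation":[0,0,0],"jaw":0.3},{"dp":[0,0.003,0.35],"rotation":[0,0,0],"jaw":0.3},{"dp":[0,0.003,0.45],"rotation":[0,0,0],"jaw":0.3},{"dp":[0,0.003,0.55],"rotation":[0,0,0],"jaw":0.3},{"dp":[0,0.003,0.61],"rotation":[0,0,0],"jaw":0.3},{"dp":[0,0.003,0.64],"rotation":[0,0,0],"jaw":0.3},{"dp":[0,0.003,0.65],"rotation":[0,0,0],"jaw":0.3},{"dp":[0,0.003,0.65],"rotation":[0,0,0],"jaw":0.3}]'
python3 -m pendant '[{"dp":[0,0,0],"rotation":[0,0,0],"jaw":0.3},{"dp":[0,0,0],"rotation":[0,0,0],"jaw":0.7},{"dp":[0,0,0],"rotation":[0,0,0],"jaw":0.7},{"dp":[0,0,0],"rotation":[0,0,0],"jaw":0.7},{"dp":[0,0,-0.15],"rotation":[0,0,0],"jaw":0.7},{"dp":[0,0,-0.5],"rotation":[0,0,0],"jaw":0.7},{"dp":[0,0,-1],"rotation":[0,0,0],"jaw":0.7},{"dp":[0,0,-1],"rotation":[0,0,0],"jaw":0.7}]'
python3 -m pendant '[{"dp":[-0.4,-0.4,0],"rotation":[0,0,0],"jaw":0.7},{"dp":[-0.8,-0.8,0],"rotation":[0,0,0],"jaw":0.7},{"dp":[-1,-1,0],"rotation":[0,0,0],"jaw":0.7},{"dp":[-1,-1,0],"rotation":[0,0,0],"jaw":0.7},{"dp":[-1,-1,0],"rotation":[0,0,0],"jaw":0.7}]'
python3 - <<'E'
from m import *
print(r.read_state()["joint_vel"].round(3))
for n in("top","side"):
    q=near(n,[.59,-.271],.024,.046,.055);print("deep",n,len(q),circ(q,.0195),q[:,2].mean())
    q=near(n,[.59,-.271],.04,.029,.037);q=q[np.hypot(*(q[:,:2]-[.59,-.271]).T)>.026];print("wide",n,len(q),circ(q,.0315))
    g=near(n,[.59,-.271],.125,.04,.065);d=g[:,:2]-[.59,-.271]
    d=d[np.hypot(*d.T)>.045];a=np.degrees(np.arctan2(d[:,1],d[:,0]));print(np.median(a[a>0]),np.median(a[a<0]),np.hypot(*d[a>0].T).max(),np.hypot(*d[a<0].T).max())
q=near("top",[.622,-.019],.075,.014,.03);a=q[:,1]>-.019;print("lids",q[a].mean(0),q[~a].mean(0))
q=near("top",[.595,.239],.04,.077,.095);print("jar",q.mean(0))
a=camera("side")["image"][130:370,180:400];b=camera("top")["image"][150:250,160:500]
cv2.imwrite("pics/fin.png",np.vstack([cv2.resize(a,(440,400)),cv2.resize(b,(440,150))])[:,:,::-1])
E
```

```text
time: 33.95
ee_pos: [0.5905, -0.2718, 0.0182]
eef_rot: [0.718, 0.696, 0.0, 0.0]
ft_force: [1.3, 0.2, -0.6]
width: 0.0414
grip_force: 20.0
time: 34.95
ee_pos: [0.5925, -0.2722, 0.1731]
eef_rot: [0.718, 0.696, 0.001, 0.004]
ft_force: [0.2, 0.6, -0.5]
width: 0.0612
grip_force: 0.0
time: 35.58
ee_pos: [0.4335, -0.4187, 0.1671]
eef_rot: [0.72, 0.694, -0.0, -0.0]
ft_force: [0.8, 0.3, -0.1]
width: 0.0611
grip_force: 0.0
[-0.003 -0.001  0.002  0.     0.001  0.     0.002]
deep top 198 [ 0.5884 -0.2722] 0.04958061337575011
wide top 322 [ 0.59   -0.2709]
90.51058853950846 -91.88777058983834 0.08570240506858062 0.11365679378314217
deep side 140 [ 0.5873 -0.2718] 0.0487647540786263
wide side 163 [ 0.5888 -0.27  ]
90.99822961510893 -92.42614973555129 0.09187135963006675 0.11548206176808996
lids [0.62796283 0.01791446 0.01890454] [ 0.61459234 -0.05541383  0.01900345]
jar [0.59388979 0.23691846 0.08281652]
```

View pics/fin.png

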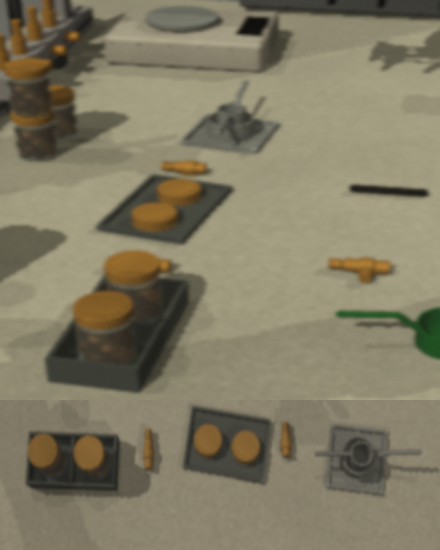

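The pictures and measurements show everything in place: the scoops are nested with handles about 180° apart, both lids lie flat, and the jar stands in its bay. I'm handing in.

```bash
python3 -c "
from bench import r
print(r.close_job())"
```

```text
the job is handed in; nothing more can be done
None
```

The job is handed in at about 36 s, with no verdict returned: final camera checks showed both lids flat in the lid tray, the jar upright in its bay, and the deep scoop nested in the wide scoop with handles opposite; the first lid grasp missed (reported TCP reads about 21 mm below the real fingertips), was corrected, and moved nothing.

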